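# Blow the dust off a prism: power pedal, then hold the sprung flow dial at its third click

### The arm

A 6-joint arm with a two-finger parallel gripper is mounted at the origin on the work surface. World frame = base frame: x ahead of the robot, y to its left, z up, the work surface at z = 0. Lengths are in m, angles in degrees, forces in N, time in s.
With the tool pointing down it reaches from about 0.275 to 0.85 m from the base axis. Payload 5.2 kg.
Tool frame: the origin (TCP) lies at the very end of the fingers, on their centre line; the grasp point (between the pads) lies grasp_offset behind it (grasp_offset is the distance from the TCP to the grasp point, in m); y points along the fingers, x is the direction in which the jaws open and shut, and the axes are right-handed (so a half turn about y gives the same grasp; the last joint's range is limited). The gripper opens to 85 mm and grips with 20 to 120 N. Pads are 22 mm wide; open, the fingers measure 114 mm over their backs; the gripper's body (76 mm by 85 mm) begins 54 mm behind the grasp point. The pads swing forward as they close: fully open they stand 13 mm farther back than shut.
Start: joints at [55.703, 14.817, 87.949, -0, 77.235, -11.62], TCP at [0.212, 0.507, 0.231] pointing down, gripper open.
Joint ranges: [-179.93, 179.93], [-52.35, 119.4], [10.71, 147.94], [-69.91, 249.91], [12.55, 155.21], [-178.61, 178.61]. Speed limits (degrees/s): [147.25, 147.25, 180, 180, 180, 180].

### API

Orientations are given as a 3x3 rotation matrix whose columns are the frame's x, y, z axes.
In Python, from rig import read_state, capture, calibration, finish_job, grasp_offset gives the robot as it stands.
- The arm moves only by the tool jog_arm, never from a script. Its argument "rows" is a list of rows, each a list of 2 entries, a list of its own where there are three numbers: the shift along the tool's x, y, z in m, then the turn, a rotation vector about the tool's x, y, z in degrees. In form: [[[tx, ty, tz], [ax, ay, az]], ...]. A call has 1 to 5 rows; each row shifts and turns the commanded pose from where the row before left it, along the tool's axes as they then stand; what a row does not reach is not made up. A row lasts 1/10 s, in which the tool goes at most 50 mm and 8.59 degrees, less where a joint would pass 70% of its speed; a pose out of reach is approached as far as the arm can. A call with a gripper value outside its range is refused whole. "claw" is the closure, from -1 (fully open) to 1 (shut), so that 0 is half open, set as the call begins (left out, the last holds). The fingers move at their own pace and stop on an object; the grip force is fixed at half the most. Time passes only in rows, so rows that do not move let the fingers close. It gives the time, the measured TCP pose, the force and the opening at its end, in the units of the state.
- read_state(): the state, without advancing time (a new reading comes with each control period).
- capture(name): name is "side" or "top"; returns the picture (400x640x3 uint8, red, green, blue); there is no depth.
- calibration(name): a dict with "camera_matrix" (3x3 intrinsics, pixels), "R" (3x3) and "t" (3): a world point X has camera coordinates R X + t. Camera axes: x right, y down, z forward; pixel columns grow to the right and rows downward; lengths in m; the calibration is good to about 2 mm. A picture is of the moment at which its call begins. calibration takes no time and is no camera call.
- finish_job(): hands the job in, once; it reports no verdict.
The state is a dict: "time_s": time; "q": joint angles; "dq": joint speeds; "joint_torque": joint torques, N m; "tcp_pos": TCP position; "ee_rot": TCP orientation; "contact_force": force on the tool from outside, world axes, zero at the start; "wrist_torque": the same for the moment, N m; "width": finger opening in m.
Only numpy, scipy, OpenCV 4.12 (cv2) and the standard library are available. Lean on these libraries where they do the work, as an engineer would, in place of code of your own. Each camera call takes 0.05 s, during which the arm holds its last target. There are 200 camera calls.

### The job

Blow the dust off the glass prism with the bench blower. With the flow dial still shut, press the blower's power pedal fully down to its stop and let it come back up; then turn the spring-return flow dial clockwise past its first two clicks to the third, never on towards the fourth (it would blow the prism away), and hold it there against its spring. Finish while still holding the dial at the third click, and leave the prism and the other gear where they lie.

Things in the scene. Friction and masses are not known exactly. Their poses are not given: they have to be found in the camera images.
- blower: Fixed grey bench dust blower, 260 mm deep (x), 300 mm wide (y). Origin: underside centre; x points from its front (controls) to its back. Front half (x -130 to 0 mm): low flat control deck, top at z = 45 mm, with the power pedal on the left (+y) and the round flow dial on the right (-y). Back half (x 0 to 130 mm): turbine housing, top at 109 mm.
- work_rest (a point): Centre of the cork top (z = 30 mm) of the prism's rest, 85 x 80 mm, fixed at the blower's left end, 100 mm beyond the case. A jointed black hose, up to 177 mm high, comes out of the case and bends over it; both lie beside the turbine housing, behind and left of the pedal.
- power_pedal (a joint): The power pedal's angle, rad: 0 = up (rest), 0.24 = level, on its stop. Spring return; at 65 mm from the hinge it takes about 3 N to start it and 9 N to reach the stop. It rises by itself when let go.
- pedal_press (a point): Where to press the power pedal: on top of the dark ribbed tread (90 mm wide along y, 88 mm long along x), 65 mm in front of its hinge. The hinge runs along the blower's y at the tread's back edge, z = 56 mm; the free front edge stands up at rest. On the stop this point is at z = 62 mm, 15 mm lower and about 3 mm further forward (blower's -x) than at rest.
- flow_dial (a joint): The flow dial's angle, rad, growing clockwise seen from above: 0 = shut (rest). Clicks at 0.36, 0.72, 1.08 (the third) and 1.44 (the fourth); end of travel 1.48. A spring returns it to 0 from anywhere once let go (the clicks do not keep it): 0.10 N m at 0, 0.15 N m at the third click, plus up to 0.06 N m to get over each click.
- dial_grip (a point): Middle of the flow dial's upright grip bar, on the dial's vertical axis, z = 65 mm. Bar 50 mm long, 12 mm thick, z = 53 to 77 mm, on a flat disc 60 mm across, top at 53 mm. This point's x lies along the bar to its white-lined pointer end: at rest 0.72 rad to the left of (counterclockwise from) the blower's x. Black dots on the deck, small to large, mark shut and the four clicks.
- prism: Clear glass prism, equilateral, sides 28 mm, 50 mm long (x), 24 mm high, loose on the blower's cork rest. Origin: centre of its underside.
- cap_small: Bystander: loose grey lens cap, 55 mm across, 9 mm thick, lying on the blower's deck between pedal and dial. Origin: centre of its underside.
- cap_medium: Bystander: loose black lens cap, 62 mm across, 9 mm thick, on the cabinet top in front of the blower. Origin: centre of its underside.
- cap_large: Bystander: loose white lens cap, 70 mm across, 10 mm thick, in the tray. Origin: centre of its underside.
- cap_xlarge: Bystander: loose clear lens cap, 82 mm across, 10 mm thick, in the tray. Origin: centre of its underside.
- ext_tube: Bystander: loose chrome extension tube, 63 mm across, 26 mm high, standing on the cabinet top in front of the blower. Origin: centre of its underside.
- cold_shoe: Bystander: loose aluminium cold-shoe mount, 30 x 26 x 18 mm, on the cabinet top in front of the blower. Origin: centre of its underside.
- grip_ring: Bystander: loose black silicone lens grip ring, 80 mm across, 14 mm high, in the tray. Origin: centre of its underside.
- tray: Fixed wooden pull-out tray, 290 mm (x) by 230 mm (y), 24 mm high, far to the right of the blower; behind it its riser, 82 mm high, with a lens on top up to 182 mm. Origin: centre of the tray's underside.

How it is judged:
By the outcome, as a careful person would: the job done as asked, in the order asked, and still so for the second after the job is handed in, while the arm keeps its last pose, push and grip.
It also fails if it takes over 48 s, if anything falls off the work surface, if the arm or the gripper's body presses on something with over 40 N, if the wrist force passes 120 N, or if a joint passes its speed limit or range.

## Working session

There is one attempt and no reset: what is moved stays moved. The work goes in short steps, Python scripts to look and compute and a tool call to move; the robot and the scene stay as the last step left them, time stands still between calls to the robot, and variables do not carry over. Pictures are saved under pics/ and viewed, about 8 in all and at most 12, crops included, and the job is handed in when it is done.

Besides the shell and the picture viewer there is one more tool, called after "Call:" as name(argument=value, ...) on one line, values as JSON. jog_arm: Moves the arm, as the interface text tells. Its arguments: {"type":"object","properties":{"rows":{"type":"array"},"claw":{"type":"number"}},"required":["rows"]}

```bash
mkdir -p pics; python3 - <<'E'
from rig import *
import rig, cv2, numpy as np
s=read_state(); print({k:np.round(v,3).tolist() for k,v in s.items()}, grasp_offset if not callable(grasp_offset) else grasp_offset())
for n in("side","top"):
    cv2.imwrite(f"pics/{n}0.png",cv2.resize(capture(n)[:,:,::-1],None,fx=1.25,fy=1.25)); c=calibration(n)
    print(n,c["camera_matrix"],c["R"],c["t"], -np.array(c["R"]).T@c["t"])
E
```

```text
{'time_s': 0.0, 'q': [55.704, 14.858, 88.012, -0.001, 77.234, -11.62], 'dq': [-0.024, 0.038, -0.052, 0.096, 0.081, 0.006], 'joint_torque': [0.004, -44.602, -29.059, 0.0, 0.011, 0.0], 'tcp_pos': [0.212, 0.507, 0.23], 'ee_rot': [[0.386, -0.001, -0.923], [0.923, -0.002, 0.386], [-0.002, -1.0, 0.0]], 'contact_force': [-1.164, -0.622, -0.1], 'wrist_torque': [0.014, -0.04, -0.001], 'width': 0.086} 0.0187
side [[396.96153974   0.         322.86136172]
 [  0.         396.96153974 199.31750223]
 [  0.           0.           1.        ]] [[ 0.95806458 -0.28655042 -0.00106156]
 [-0.21074176 -0.70208291 -0.68019666]
 [ 0.19416533  0.65189604 -0.73302891]] [-0.59431894  0.10264186  1.2933958 ] [ 0.33989423 -0.94139884  1.01728226]
top [[388.51762236   0.         322.46933821]
 [  0.         388.51762236 201.6245028 ]
 [  0.           0.           1.        ]] [[ 0.00344539 -0.99997897 -0.00549495]
 [-0.98221995 -0.00235268 -0.18771902]
 [ 0.18770214  0.00604402 -0.9822074 ]] [-0.09875232  0.56225528  1.09402303] [ 0.34724813 -0.10403973  1.17956089]
```

View pics/top0.png

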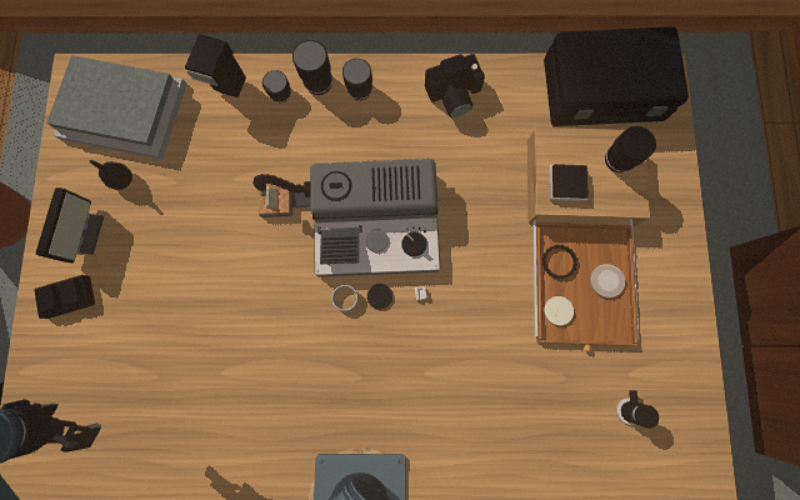

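View pics/side0.png

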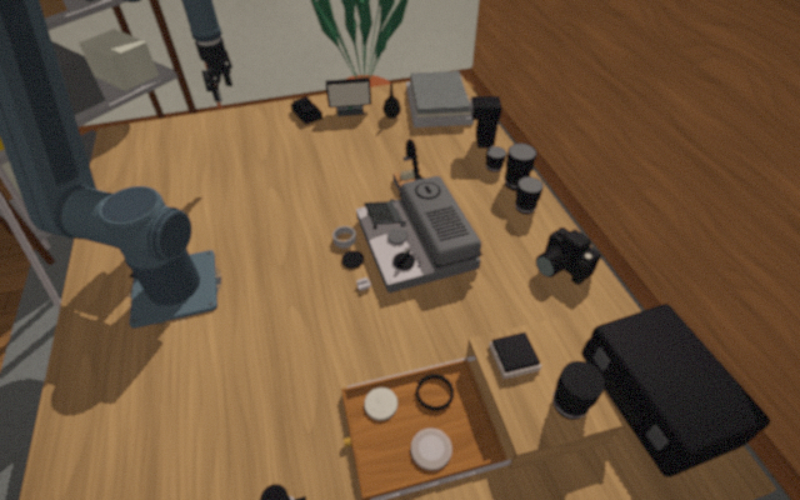

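The top view shows the blower deck at about (316–439, 218–275), with the pedal near (340,245), the dial near (414,243) and the small cap near (377,241). The side view shows the same layout. I'll zoom in for measurement.

```bash
cat > h.py <<'E'
from rig import *
import numpy as np, cv2
def ray(n,u,v,z):
    c=calibration(n);R=np.array(c["R"]);t=np.array(c["t"]);o=-R.T@t
    d=R.T@np.linalg.inv(c["camera_matrix"])@[u,v,1]; return o+d*(z-o[2])/d[2]
def proj(n,X):
    c=calibration(n);p=np.array(c["camera_matrix"])@(np.array(c["R"])@X+c["t"]);return p[:2]/p[2]
E
python3 - <<'E'
from h import *
a=capture("top")[:,:,::-1]; cv2.imwrite("pics/topc.png",cv2.resize(a[165:225,240:360],None,fx=6.5,fy=6.5,interpolation=cv2.INTER_CUBIC))
a=capture("side")[:,:,::-1]; cv2.imwrite("pics/sidec.png",cv2.resize(a[130:235,270:390],None,fx=5.5,fy=5.5,interpolation=cv2.INTER_CUBIC))
E
```

```text
(no output)
```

View pics/topc.png

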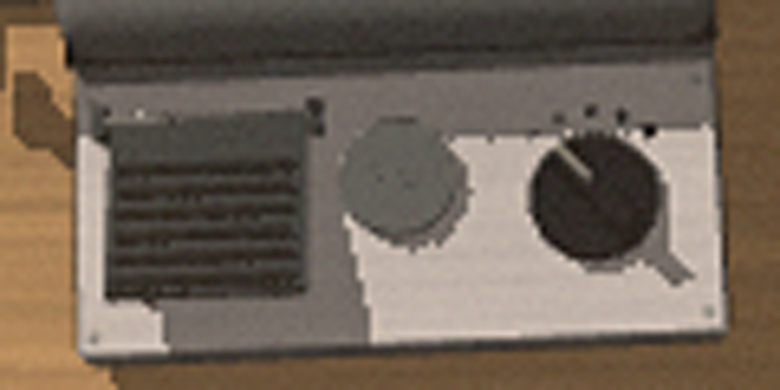

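View pics/sidec.png

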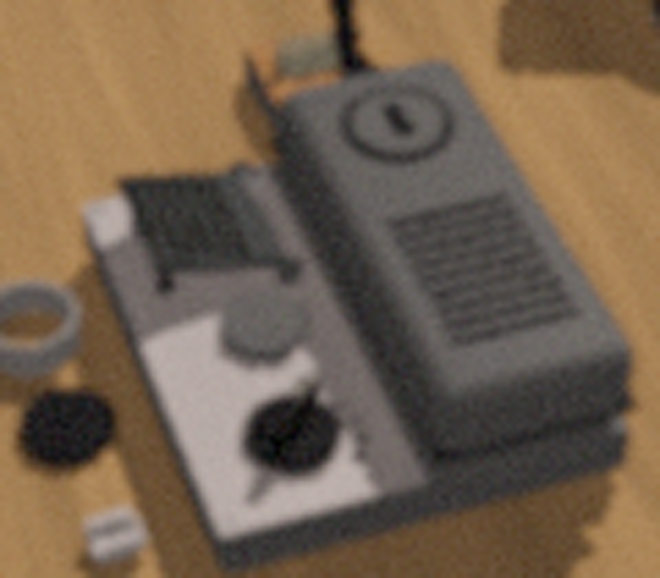

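The top crop shows the deck's front corners at (80,352) and (725,330). The dial disc centre is at (595,197), with the pointer line running up-left through (572,160). The tread spans (105–305, 115–297). The side crop shows the dial at (292,433).

```bash
cat >> h.py <<'E'
def T(x,y): return 240+(x+.5)/6.5-.5,165+(y+.5)/6.5-.5
def S(x,y): return 270+(x+.5)/5.5-.5,130+(y+.5)/5.5-.5
E
python3 - <<'E'
from h import *
L=ray("top",*T(80,352),.045);R=ray("top",*T(725,330),.045)
print("front",L,R,np.linalg.norm(L-R)); y=(L-R)/np.linalg.norm(L-R); x=np.array([y[1],-y[0],0]); yaw=np.degrees(np.arctan2(x[1],x[0]));print("yaw",yaw)
O=(L+R)/2+.13*x; print("O",O)
f=lambda P:np.round([(P-O)@x,(P-O)@y,P[2]],4)
d=ray("top",*T(595,197),.053);print("dial",d,f(d),"side",ray("side",*S(292,433),.055))
print("bar ptr ends",[ray("top",*T(*p),.077) for p in((562,143),(590,180))])
for p,z in(((105,297),.083),((305,297),.083),((110,130),.056),((310,130),.056)):
    P=ray("top",*T(*p),z);print("pedal",P,f(P))
print("cap",f(ray("top",*T(402,180),.054)))
# dots
for p in((490,138),(530,135),(558,119),(590,110),(621,116),(650,130)):
    P=ray("top",*T(*p),.045)-d; print("dot",np.degrees(np.arctan2(P@y,P@x)),np.hypot(P[0],P[1]))
E
```

```text
front [0.51216731 0.11108368 0.045     ] [ 0.52302891 -0.18176411  0.045     ] 0.2930491512363665
yaw 2.1241025499511816
O [ 0.64750878 -0.03052188  0.045     ]
dial [ 0.58292002 -0.12264401  0.053     ] [-0.068  -0.0897  0.053 ] side [ 0.58283159 -0.12355769  0.055     ]
bar ptr ends [array([ 0.60256599, -0.10749015,  0.077     ]), array([ 0.58564795, -0.12002105,  0.077     ])]
pedal [0.53113809 0.09377104 0.083     ] [-0.1117  0.1285  0.083 ]
pedal [0.53136041 0.00559761 0.083     ] [-0.1147  0.0404  0.083 ]
pedal [0.61307664 0.0991186  0.056     ] [-0.0296  0.1308  0.056 ]
pedal [0.61327273 0.00762285 0.056     ] [-0.0328  0.0394  0.056 ]
cap [-0.0572 -0.002   0.054 ]
dot 56.56631119344663 0.05647601060400998
dot 41.93782128986661 0.042872504207813494
dot 21.64621989473351 0.0419771086405052
dot 0.753353763368915 0.04277330610740519
dot -19.07614269029685 0.04171344534871434
dot -39.590679022758636 0.0419466351960536
```

Call:
jog_arm(rows=[[[-0.024,0.005,-0.041],[0,0,0]],[[-0.024,0.005,-0.041],[0,0,0]],[[-0.024,0.005,-0.041],[0,0,0]],[[-0.024,0.005,-0.041],[0,0,0]],[[-0.024,0.005,-0.041],[0,0,0]]], claw=1)

```text
time_s: 0.7
tcp_pos: [0.3556, 0.3162, 0.2061]
ee_rot: [[0.385, 0.0, -0.923], [0.923, 0.0, 0.385], [0.0, -1.0, -0.0]]
contact_force: [0.8, 1.0, -0.1]
width: 0.0126
```

Call:
jog_arm(rows=[[[-0.024,0.008,-0.041],[0,0,0]],[[-0.024,0.008,-0.041],[0,0,0]],[[-0.024,0.008,-0.041],[0,0,0]],[[-0.024,0.008,-0.041],[0,0,0]],[[-0.024,0.008,-0.041],[0,0,0]]])

```text
time_s: 1.2
tcp_pos: [0.4986, 0.1262, 0.166]
ee_rot: [[0.386, 0.0, -0.923], [0.923, 0.0, 0.386], [0.0, -1.0, -0.0]]
contact_force: [0.4, 0.6, 0.1]
width: -0.0001
```

Call:
jog_arm(rows=[[[-0.024,0.015,-0.04],[0,0,0]],[[-0.024,0.015,-0.04],[0,0,0]],[[0,0,0],[0,0,0]],[[0,0,0],[0,0,0]]])

```text
time_s: 1.6
tcp_pos: [0.5528, 0.052, 0.1354]
ee_rot: [[0.388, -0.002, -0.922], [0.922, 0.001, 0.388], [-0.0, -1.0, 0.002]]
contact_force: [0.0, 0.5, 0.8]
width: -0.0
```

Call:
jog_arm(rows=[[[0,0.025,0],[0,0,0]],[[0,0.02,0],[0,0,0]],[[0,0.008,0],[0,0,0]],[[0,0.004,0],[0,0,0]],[[0,0.004,0],[0,0,0]]])

```text
time_s: 2.1
tcp_pos: [0.5533, 0.0537, 0.0762]
ee_rot: [[0.384, 0.001, -0.923], [0.923, 0.0, 0.384], [0.0, -1.0, -0.001]]
contact_force: [-1.7, 0.3, 3.0]
width: -0.0001
```

Call:
jog_arm(rows=[[[0,0.004,0],[0,0,0]],[[0,0.004,0],[0,0,0]],[[0,0.003,0],[0,0,0]],[[0,0,0],[0,0,0]]])

```text
time_s: 2.5
tcp_pos: [0.5529, 0.053, 0.0646]
ee_rot: [[0.386, -0.0, -0.923], [0.923, 0.0, 0.386], [0.0, -1.0, 0.0]]
contact_force: [-2.7, 0.9, 7.1]
width: 0.0002
```

Call:
jog_arm(rows=[[[0,0.002,0],[0,0,0]],[[0,0.001,0],[0,0,0]],[[0,0,0],[0,0,0]]])

```text
time_s: 2.8
tcp_pos: [0.5528, 0.053, 0.0619]
ee_rot: [[0.386, -0.0, -0.923], [0.923, 0.0, 0.386], [0.0, -1.0, 0.0]]
contact_force: [-3.2, 1.6, 7.6]
width: -0.0001
```

Call:
jog_arm(rows=[[[0,0.001,0],[0,0,0]],[[0,0.001,0],[0,0,0]],[[0,0,0],[0,0,0]]])

```text
time_s: 3.1
tcp_pos: [0.5527, 0.053, 0.0601]
ee_rot: [[0.386, -0.0, -0.923], [0.923, 0.0, 0.386], [0.0, -1.0, 0.0]]
contact_force: [-4.5, 0.6, 7.2]
width: 0.0003
```

Call:
jog_arm(rows=[[[0,0.001,0],[0,0,0]],[[0,0.001,0],[0,0,0]],[[0,0,0],[0,0,0]]])

```text
time_s: 3.4
tcp_pos: [0.5528, 0.053, 0.0599]
ee_rot: [[0.385, 0.0, -0.923], [0.923, -0.0, 0.385], [0.0, -1.0, -0.0]]
contact_force: [-8.6, 0.4, 21.9]
width: -0.0
```

Call:
jog_arm(rows=[[[0,-0.01,0],[0,0,0]],[[0,-0.02,0],[0,0,0]],[[0,-0.035,0],[0,0,0]],[[0,-0.03,0],[0,0,0]],[[0,0,0],[0,0,0]]])

```text
time_s: 3.9
tcp_pos: [0.5564, 0.0525, 0.157]
ee_rot: [[0.386, 0.01, -0.923], [0.923, -0.001, 0.386], [0.003, -1.0, -0.009]]
contact_force: [0.6, 1.1, -0.0]
width: -0.0002
```

Call:
jog_arm(rows=[[[-0.038,0,-0.024],[0,0,0]],[[-0.038,0,-0.024],[0,0,0]],[[-0.038,0,-0.024],[0,0,0]],[[-0.037,0,-0.024],[0,0,0]],[[0,0,0],[0,8,0]]], claw=0)

```text
time_s: 4.4
tcp_pos: [0.5843, -0.1295, 0.1514]
ee_rot: [[0.515, 0.001, -0.857], [0.857, -0.003, 0.515], [-0.002, -1.0, -0.002]]
contact_force: [0.0, 0.9, -0.3]
width: 0.0427
```

Call:
jog_arm(rows=[[[0,0,0],[0,8,0]],[[0,0,0],[0,8,0]],[[0,0,0],[0,8,0]],[[0,0,0],[0,8,0]],[[0,0,0],[0,8,0]]])

```text
time_s: 4.9
tcp_pos: [0.5832, -0.1236, 0.1513]
ee_rot: [[0.946, -0.001, -0.325], [0.325, 0.0, 0.946], [-0.001, -1.0, 0.001]]
contact_force: [0.1, -0.3, 0.2]
width: 0.0429
```

Call:
jog_arm(rows=[[[0,0,0],[0,8,0]],[[0,0,0],[0,8,0]],[[0,0,0],[0,8,0]],[[0,0,0],[0,8,0]],[[0,0,0],[0,8,0]]])

```text
time_s: 5.4
tcp_pos: [0.5832, -0.1235, 0.1513]
ee_rot: [[0.933, -0.001, 0.359], [-0.359, 0.0, 0.933], [-0.001, -1.0, -0.0]]
contact_force: [0.8, -0.0, 0.2]
width: 0.0426
```

Call:
jog_arm(rows=[[[0,0,0],[0,8,0]],[[0,0,0],[0,8,0]],[[0,0,0],[0,8,0]],[[0,0,0],[0,2,0]],[[0,0,0],[0,0,0]]])

```text
time_s: 5.9
tcp_pos: [0.5832, -0.1235, 0.1514]
ee_rot: [[0.686, -0.001, 0.728], [-0.728, 0.0, 0.686], [-0.001, -1.0, -0.0]]
contact_force: [0.1, 0.4, 0.4]
width: 0.0427
```

```bash
python3 - <<'E'
from h import *
s=read_state(); print(s["time_s"],s["q"],s["tcp_pos"],np.degrees(np.arctan2(s["ee_rot"][1][0],s["ee_rot"][0][0])),s["width"])
a=capture("top")[:,:,::-1]; b=capture("side")[:,:,::-1]
A=cv2.resize(a[165:225,240:360],(660,330),interpolation=cv2.INTER_CUBIC); B=cv2.resize(b[130:235,270:390],None,fx=2.5,fy=2.5,interpolation=cv2.INTER_CUBIC)
B=cv2.copyMakeBorder(B,0,0,0,360,0); cv2.imwrite("pics/c2.png",np.vstack([A,B]))
E
```

```text
5.9 [-2.26662822e+01  2.30734503e+01  8.77616757e+01 -2.09762849e-03
  6.92146052e+01  2.40303418e+01] [ 0.58321909 -0.12350189  0.15140234] -46.695887376898305 0.042707738066631154
```

View pics/c2.png

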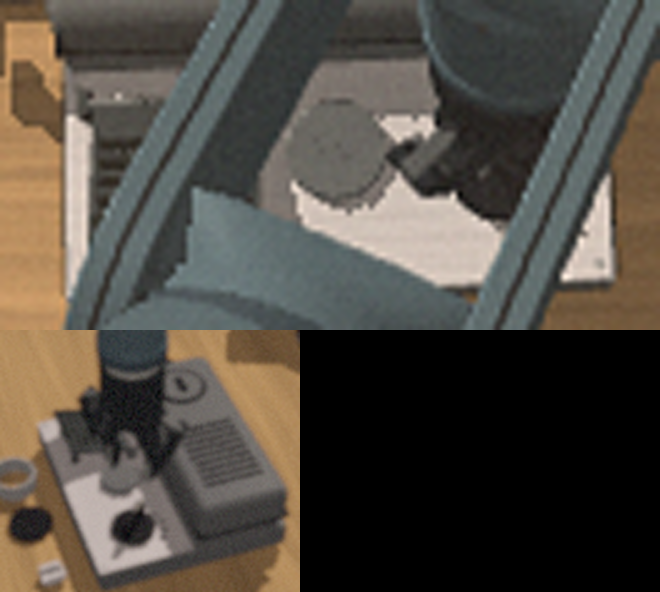

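The pedal tread stands up again in both views. The jaws are centred over the dial (side view, about (130,525)) and square to the bar. Descending now.

Call:
jog_arm(rows=[[[0,0.03,0],[0,0,0]],[[0,0.03,0],[0,0,0]],[[0,0.018,0],[0,0,0]],[[0,0.01,0],[0,0,0]],[[0,0,0],[0,0,0]]])

```text
time_s: 6.5
tcp_pos: [0.5826, -0.1232, 0.0628]
ee_rot: [[0.686, -0.003, 0.727], [-0.727, 0.001, 0.686], [-0.003, -1.0, -0.001]]
contact_force: [-0.0, -0.3, -0.3]
width: 0.0426
```

Call:
jog_arm(rows=[[[0,0.005,0],[0,0,0]],[[0,0,0],[0,0,0]],[[0,0,0],[0,0,0]]])

```text
time_s: 6.8
tcp_pos: [0.584, -0.1237, 0.0602]
ee_rot: [[0.686, 0.001, 0.727], [-0.727, -0.001, 0.686], [0.001, -1.0, 0.001]]
contact_force: [-0.3, -0.4, -0.6]
width: 0.0427
```

Call:
jog_arm(rows=[[[0,0,0],[0,0,0]],[[0,0,0],[0,0,0]],[[0,0,0],[0,0,0]],[[0,0,0],[0,0,0]]], claw=1)

```text
time_s: 7.2
tcp_pos: [0.5834, -0.1231, 0.0601]
ee_rot: [[0.686, 0.0, 0.727], [-0.727, 0.0, 0.686], [-0.0, -1.0, 0.0]]
contact_force: [-2.0, 2.6, 5.0]
width: 0.0105
```

```bash
python3 - <<'E'
from h import *
s=read_state(); print({k:np.round(v,3).tolist() for k,v in s.items() if k in("time_s","tcp_pos","contact_force","wrist_torque","width","q")},np.degrees(np.arctan2(s["ee_rot"][1][0],s["ee_rot"][0][0])))
b=capture("side")[:,:,::-1]
cv2.imwrite("pics/c3.png",cv2.resize(b[180:235,290:370],None,fx=8,fy=8,interpolation=cv2.INTER_CUBIC))
E
```

```text
{'time_s': 7.2, 'q': [-22.638, 28.653, 93.285, 0.015, 58.065, 24.01], 'tcp_pos': [0.583, -0.123, 0.06], 'contact_force': [-2.039, 2.613, 5.033], 'wrist_torque': [0.277, 0.299, 0.117], 'width': 0.01} -46.65609815458023
```

View pics/c3.png

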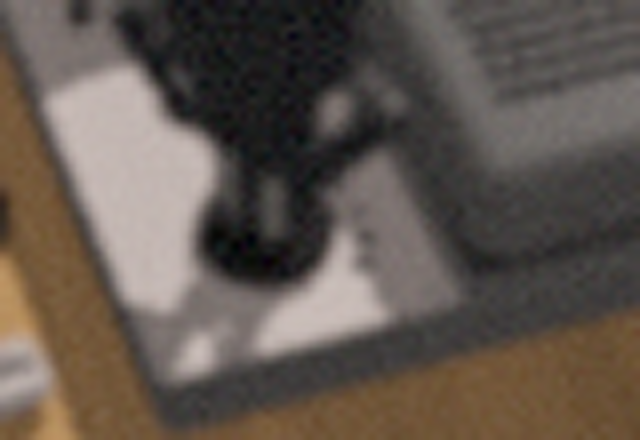

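The side view shows the pads closed on the bar at about (270,210), with the disc underneath. I'll settle and check the force.

Call:
jog_arm(rows=[[[0,-0.001,0],[0,0,0]],[[0,0,0],[0,0,0]],[[0,0,0],[0,0,0]]])

```text
time_s: 7.55
tcp_pos: [0.5833, -0.1232, 0.0601]
ee_rot: [[0.686, -0.0, 0.727], [-0.727, 0.0, 0.686], [-0.001, -1.0, 0.0]]
contact_force: [-0.3, 2.6, -1.3]
width: 0.0106
```

Call:
jog_arm(rows=[[[0,0,0],[0,5,0]],[[0,0,0],[0,5,0]],[[0,0,0],[0,5,0]],[[0,0,0],[0,5,0]],[[0,0,0],[0,5,0]]])

```text
time_s: 8.05
tcp_pos: [0.5829, -0.1225, 0.0601]
ee_rot: [[0.311, -0.001, 0.95], [-0.95, 0.002, 0.311], [-0.002, -1.0, -0.001]]
contact_force: [-1.0, 4.3, 0.5]
width: 0.0106
```

Call:
jog_arm(rows=[[[0,0,0],[0,5,0]],[[0,0,0],[0,5,0]],[[0,0,0],[0,5,0]],[[0,0,0],[0,5,0]],[[0,0,0],[0,5,0]]])

```text
time_s: 8.55
tcp_pos: [0.5828, -0.1218, 0.0601]
ee_rot: [[-0.12, -0.002, 0.993], [-0.993, 0.003, -0.12], [-0.002, -1.0, -0.002]]
contact_force: [-1.1, 7.2, 2.1]
width: 0.0106
```

Call:
jog_arm(rows=[[[0,0,0],[0,4,0]],[[0,0,0],[0,4,0]],[[0,0,0],[0,2,0]],[[0,0,0],[0,0,0]],[[0,0,0],[0,0,0]]])

```text
time_s: 9.05
tcp_pos: [0.5829, -0.1215, 0.0601]
ee_rot: [[-0.287, -0.001, 0.958], [-0.958, 0.003, -0.287], [-0.002, -1.0, -0.002]]
contact_force: [-1.1, 7.2, 1.3]
width: 0.0106
```

```bash
python3 - <<'E'
from h import *
s=read_state(); print({k:np.round(v,3).tolist() for k,v in s.items() if k in("time_s","tcp_pos","contact_force","wrist_torque","width","q")},np.degrees(np.arctan2(s["ee_rot"][1][0],s["ee_rot"][0][0])))
b=capture("side")[:,:,::-1];a=capture("top")[:,:,::-1]
cv2.imwrite("pics/c4.png",np.vstack([cv2.resize(b[180:235,300:370],(560,330),interpolation=cv2.INTER_CUBIC),cv2.resize(a[175:208,304:360],(560,260),interpolation=cv2.INTER_CUBIC)]))
E
```

```text
{'time_s': 9.05, 'q': [-22.579, 28.639, 93.299, 0.144, 58.203, 84.022], 'tcp_pos': [0.583, -0.122, 0.06], 'contact_force': [-1.116, 7.181, 1.299], 'wrist_torque': [1.165, 0.16, 0.089], 'width': 0.011} -106.67711012569445
```

View pics/c4.png

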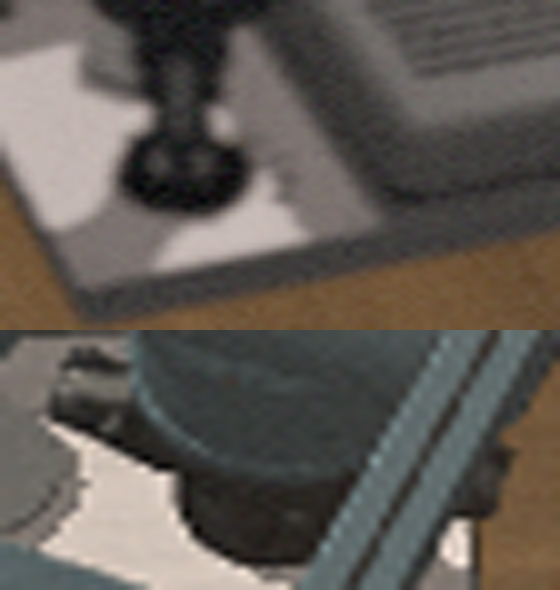

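The side view shows the fingers still straddling the bar at about (185,130), and the largest dots stay visible right of the disc. I'll relieve the small side load, then creep the last few degrees while reading wrist torque.

Call:
jog_arm(rows=[[[-0.001,0,0],[0,1,0]],[[0,0,0],[0,0,0]],[[0,0,0],[0,0,0]]])

```text
time_s: 9.45
tcp_pos: [0.5829, -0.1214, 0.0601]
ee_rot: [[-0.303, -0.002, 0.953], [-0.953, 0.002, -0.303], [-0.001, -1.0, -0.002]]
contact_force: [-2.9, 5.0, 2.1]
width: 0.0105
```

```bash
cat > r.py <<'E'
from h import *
s=read_state(); print(s["time_s"],np.round(s["tcp_pos"],4),np.round(s["contact_force"],2),np.round(s["wrist_torque"],3),np.round(s["joint_torque"],3),"q6",s["q"][5],"turned",-46.66-np.degrees(np.arctan2(s["ee_rot"][1][0],s["ee_rot"][0][0])),s["width"])
E
python3 r.py
```

```text
9.45 [ 0.5829 -0.1214  0.0601] [-2.88  5.    2.06] [0.803 0.399 0.12 ] [ -2.828 -52.363 -25.952  -1.052  -1.519   0.107] q6 85.11015385301235 turned 61.00581015181544 0.010499772255425458
```

Call:
jog_arm(rows=[[[-0.0005,0,0],[0,1,0]],[[0,0,0],[0,0,0]],[[0,0,0],[0,0,0]]])

```text
time_s: 9.75
tcp_pos: [0.5829, -0.1214, 0.0601]
ee_rot: [[-0.32, -0.002, 0.947], [-0.947, 0.001, -0.32], [-0.0, -1.0, -0.002]]
contact_force: [-3.8, 3.9, 3.1]
width: 0.0105
```

```bash
python3 r.py
```

```text
9.75 [ 0.5829 -0.1214  0.0601] [-3.79  3.86  3.08] [0.671 0.649 0.156] [ -2.172 -52.291 -26.185  -0.623  -1.711   0.173] q6 86.14924532272084 turned 61.995753912914694 0.01050498109328596
```

Call:
jog_arm(rows=[[[0,0,0],[0,1,0]],[[0,0,0],[0,0,0]],[[0,0,0],[0,0,0]]])

```text
time_s: 10.05
tcp_pos: [0.5829, -0.1214, 0.0601]
ee_rot: [[-0.336, -0.002, 0.942], [-0.942, 0.001, -0.336], [-0.0, -1.0, -0.002]]
contact_force: [-3.4, 4.5, 1.5]
width: 0.0103
```

```bash
python3 r.py
```

```text
10.05 [ 0.5829 -0.1214  0.0601] [-3.42  4.54  1.48] [0.666 0.581 0.186] [ -2.294 -52.29  -26.183  -0.642  -1.714   0.208] q6 87.14663681540438 turned 62.99584603402738 0.010315436039896734
```

The torque passes the 0.15 N m spring level with a rising slope at about 62° turned. That is the valley of the third click, at 61.9°. One last check of the scene.

```bash
python3 r.py; python3 - <<'E'
from h import *
a=capture("top")[:,:,::-1];b=capture("side")[:,:,::-1]
cv2.imwrite("pics/c5.png",np.vstack([cv2.resize(a[125:255,190:360],(680,400)),cv2.resize(b[100:240,260:440],(257,200))[:, :].copy() if 0 else cv2.copyMakeBorder(cv2.resize(b[100:240,260:440],(257,200)),0,0,0,423,0)]))
E
```

```text
10.05 [ 0.5829 -0.1214  0.0601] [-3.42  4.54  1.48] [0.666 0.581 0.186] [ -2.294 -52.29  -26.183  -0.642  -1.714   0.208] q6 87.14663681540438 turned 62.99584603402738 0.010315436039896734
```

View pics/c5.png

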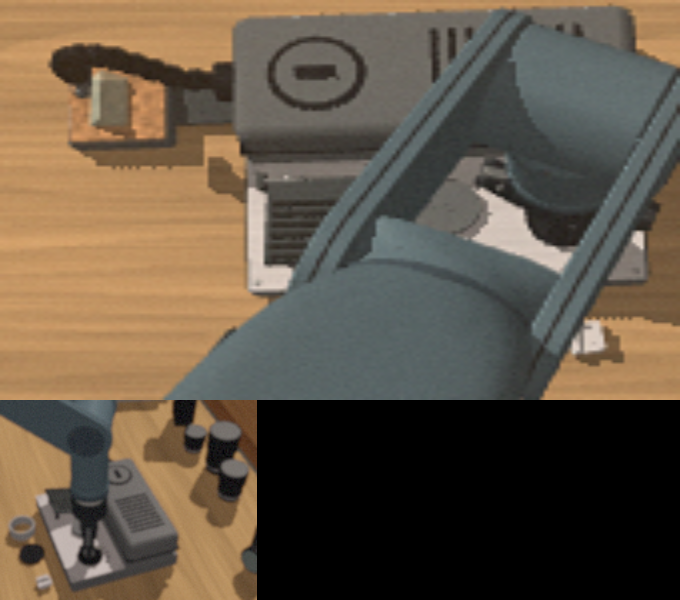

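The prism is still on its cork at about (110,100), the caps, tube and shoe are in place, and the gripper holds the dial.

```bash
python3 -c "from rig import *; print(finish_job())"
```

```text
the job is handed in; nothing more can be done
None
```

I handed in the job at about 10 s with the gripper still holding the flow dial at the third click; no verdict is reported.

- **Pedal:** With the dial shut, I pressed the pedal until it would go no further, where the force jumped from 7 N to 22 N. That was at z = 60 mm, against the nominal 62 mm. I then lifted off, and the pictures showed the tread standing up again.
- **Dial:** I gripped the bar and turned it clockwise, with the tool at 63.0° (1.10 rad) at the end. The third click is at 1.08 rad, and wrist torque rose through the expected 0.15 N m at about 62°, which agrees with it. I didn't go near the fourth click at 1.44 rad.
- **Final check:** The last picture showed the prism on its cork, and all the gear in view was where it lay. The tray was outside that picture, but the arm never went near it.
- **Not confirmed by camera:** The fingers hid the dial's pointer, so its angle comes from the tool rotation and torque. I estimate it is good to about 1 to 2°. Grip width read 10.5 mm on the 12 mm bar, and a steady side load of about 6 N remained.

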